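# Gauge the thickness of a timber sample

## Robot

A 6-joint arm with a two-finger parallel gripper is mounted at the origin on a cart in front of the work surface, level with it; the furniture and walls round the work are solid. World frame = base frame: x ahead of the robot, y to its left, z up, the work surface at z = 0. Lengths are in m, angles in degrees, forces in N, time in s.
With the tool pointing down it reaches from about 0.4 to 0.825 m from the base axis. Payload 7 kg.
Tool frame: the origin (TCP) lies on the centre line of the jaws, within the pads' length; the fingertips stand 19 mm ahead of it and the grasp point (between the pads) is the TCP; z points along the fingers, y is the line along which they close (so a half turn about z gives the same grasp; the last joint's range is limited). The gripper opens to 88 mm and grips with 3 to 60 N. Pads are 19 mm wide; open, the fingers measure 130 mm over their backs; the gripper's body (78 mm by 193 mm) begins 47 mm behind the grasp point.
Start: joints at [91.736, 20.546, 0.682, 0, -70.136, -16.507], TCP at [0.172, 0.653, 0.246] pointing down, gripper open.
Joint ranges: [-176.03, 176.03], [-82.01, 121.73], [-58.28, 71.71], [-173.87, 95.51], [-174.79, -0.11], [-173.66, 173.66]. Speed limits (degrees/s): [136.94, 136.94, 172.46, 180, 180, 180].

## Interface

Orientations are given as [roll, pitch, yaw] about the fixed x, y, z axes, in that order (R = Rz(yaw) Ry(pitch) Rx(roll)).
In Python, from plant import * gives the robot as it stands. The module is installed in compiled form; this text tells all that it offers.
- The arm moves only by the tool play_rows, never from a script. Its argument "deltas" is a list of rows, each a list of 6 numbers: the shift along the world's x, y, z scaled (see below), then the turn, a rotation vector about the world's x, y, z scaled (see below). A call has 1 to 10 rows; each row shifts and turns the commanded pose from where the row before left it; what a row does not reach is not made up. The controller multiplies each number of a shift by 800 mm and each number of a turn by 180 degrees. A row lasts 1/10 s, in which the tool goes at most 50 mm and 8.59 degrees, less where a joint would pass 70% of its speed; a pose out of reach is approached as far as the arm can. A call with a number of a shift or a turn outside -1 to 1 is refused whole. A call with a gripper value outside its range is refused whole. "gripper" is the gripper command: -1 is shut, 1 is fully open, values between are in proportion, set as the call begins (left out, the last holds). The fingers move at their own pace and stop on an object; the grip force is fixed at half the most. Time passes only in rows, so rows that do not move let the fingers close. It gives the time, the measured TCP pose, the force, the opening and the grip force at its end, in the units of the state.
- get_obs(): the state, without advancing time (a new reading comes with each control period).
- snapshot(name): name is "side" or "top"; returns (picture, depth): 400x640x3 uint8, blue, green, red; 400x640 float32, m along the optical axis (not along the pixel's ray), 0 where there is no reading.
- camera_model(name): a dict with "fx", "fy", "cx", "cy" (pixels), "k1" (the pictures are not rectified: a ray, as slopes to the right and down, at radius r is drawn at 1 + k1 r^2 times it, then the intrinsics apply), "world_to_cam" (4x4, takes a point from world to camera coordinates). Camera axes: x right, y down, z forward; pixel columns grow to the right and rows downward; lengths in m; the calibration is good to about 2 mm. A picture is of the moment at which its call begins. camera_model takes no time and is no camera call.
- close_job(): hands the job in; it is judged then, once.
The state is a dict: "clock": time; "joint_pos": joint angles; "qvel": joint speeds; "tau": joint torques, N m; "tool_pos": TCP position; "orientation": TCP orientation; "force": force on the tool from outside, world axes, zero at the start; "moment": the same for the moment, N m; "opening": finger opening in m; "gripper_force": force on a finger pad.
Only numpy, scipy, OpenCV 4.12 (cv2) and the standard library are available. Lean on these libraries where they do the work, as an engineer would, in place of code of your own. Each camera call takes 0.05 s, during which the arm holds its last target. There are 200 camera calls.

## Task

Lift the thicker of the two timber samples out of the drying rack, set it flat on the bench and let go, then take it again nearer one end, so that the gauge's head clears your hand, and lay it flat on the base of the thickness gauge with its middle (the pencil line) under the raised foot, and let go. Then lower the gauge's carriage (black handle on top) until the sprung foot rests on the sample and is pressed back about half of its travel (the dark ring on its stem meets the guide), never all the way, and leave the carriage standing there. Leave the thinner sample in the rack and the other things where they are.

Things in the scene. Friction and masses are not known exactly. Their poses are not given: they have to be found in the camera images.
- thick_centre (a point): centre of the thicker timber sample: loose dark wooden bar 200 mm long (its y axis), 40 mm wide (x), 34 mm high (z up), about 0.1 kg, a thin dark line across its top at mid-length. It starts in one of the rack's two slots (which one varies), along the slot, underside 12 mm above the bench.
- thin_centre (a point): centre of the thinner timber sample: the same bar but only 20 mm high; it starts in the other slot, its underside 12 mm above the bench, and stays there.
- rack: fixed grey drying rack, 158 (x) by 204 (y) by 46 mm high; origin at the centre of its underside. Two open-topped slots 46 mm wide along y, centred at x = -42.5 and +42.5 mm. Walls 46 mm high flank the outer 67 mm of each slot at both ends; only the middle 70 mm of a sample is free at its sides (rack floor 4 mm there), so grip it near its middle and lift it straight up.
- gauge: fixed grey thickness gauge; origin on the foot's axis at the underside of the base (bench level), x axis from foot to column, y the way a sample is laid. Base plate 12 mm thick, x -40 to +115 mm, y -70 to +70 mm (a sample laid along y overhangs 30 mm at both ends). Round column, 22 mm diameter, top 175 mm above the bench, at x = +90 mm; the front (-x) and both sides are open.
- handle_top (a point): centre of the flat top of the carriage's black handle, a block 34 mm (x) by 24 mm (y) by 40 mm high on top of the carriage, straight above the foot; 188 mm above the bench at carriage value 0. Push down on it or pinch it.
- gauge_carriage (a joint): carriage slide: 0 = top, grows as the carriage is lowered, to 0.075 m; starts between 0 and 0.012. Friction of about 9 N holds it wherever it is left. The carriage rides on the column and reaches forward over the foot: its head is 40 mm wide in y, x -26 to +34 mm of the gauge, its underside 118 mm above the bench at value 0 (the foot's guide below it 112 mm).
- foot_face (a point): centre of the underside of the gauge's foot, a steel disc of 24 mm diameter at the end of a sprung stem; 90 mm above the bench at carriage value 0 with the spring out, lower by as much as the carriage is lowered.
- gauge_foot (a joint): how far the foot is pressed back into the carriage: 0 = spring out, 0.015 m = all the way. The spring gives 0.7 N at 0 and 6 N all the way. A dark ring on the stem goes into the guide at about 0.007.
- petri: clear petri dish with fragments, 66 mm diameter, 13 mm high; bystander, origin at the centre of its underside
- lump: brown lumpy concretion, 38x41x23 mm; bystander, origin at the centre of its underside
- calliper: grey vernier caliper, 64x210x5 mm; bystander, origin at the centre of its underside
Not all that is in view belongs to the job. Of the things that look like the gauge, the larger one is meant.

How it is judged (in metres and radians):
On the way, in this order (a step that is already met when the one before it is completed fails the run):
1. the thicker sample lies flat on the bench, out of the rack, let go (height (world z) of thick_centre below 0.022 m and angle between thick_centre's own z axis and vertical below 0.06 rad and contact force between the fingers and thick below 0.1 N), for 0.2 s.
2. the thicker sample lies flat on the gauge's base with its middle under the foot, let go, the foot not yet on it (horizontal distance between thick_centre and foot_face below 0.02 m and z of thick_centre in the frame of gauge between 0.026 and 0.032 m and angle between thick_centre's own z axis and vertical below 0.06 rad and contact force between the fingers and thick below 0.1 N and value of joint gauge_foot below 0.0015 m), for 0.2 s.
At the end, for the whole second after the job is handed in: The thicker sample lies flat on the gauge's base, its centre within 20 mm of the foot's axis; the foot rests on it (underside 44 to 48 mm above the bench) and is pressed back 4 to 11 mm; the carriage stays there; nothing is held (horizontal distance between thick_centre and foot_face below 0.02 m and z of thick_centre in the frame of gauge between 0.026 and 0.032 m and angle between thick_centre's own z axis and vertical below 0.06 rad and contact force between the fingers and thick below 0.1 N and value of joint gauge_foot between 0.004 and 0.011 m and contact force between gauge_foot and thick above 0.5 N and z of foot_face in the frame of gauge between 0.044 and 0.048 m and linear speed of thick below 0.01 m/s); the robot touches nothing.
It fails at once if the foot is pressed back all the way (more than 14 mm) (value of joint gauge_foot above 0.014 m).
It fails at once if the thinner sample is taken out or shifted by more than 20 mm (distance of thin_centre from where it was at the start of the episode above 0.02 m).
It fails at once if a bystander (petri dish, concretion, caliper) is moved by more than 30 mm (distance of any of petri, lump, calliper from where it was at the start of the episode above 0.03 m).
It also fails if it takes over 64 s, if anything falls off the work surface, if the arm or the gripper's body presses on something with over 40 N, if the wrist force passes 120 N, or if a joint passes its speed limit or range.

## Working session

There is one attempt and no reset: what is moved stays moved. The work goes in short steps, Python scripts to look and compute and a tool call to move; the robot and the scene stay as the last step left them, time stands still between calls to the robot, and variables do not carry over. Pictures are saved under pics/ and viewed, at most 10 in all, crops included, and the job is handed in when it is done.

Besides the shell and the picture viewer there is one more tool, called as name(argument=value, ...) on one line, values as JSON. play_rows: Moves the arm, as the interface text tells. Its arguments: {"type":"object","properties":{"deltas":{"type":"array","items":{"type":"array","items":{"type":"number","minimum":-1,"maximum":1}}},"gripper":{"type":"number"}},"required":["deltas"]}

```bash
mkdir -p pics
python3 - <<'E'
from plant import *
import cv2,numpy as np
for n in("top","side"):
    p,d=snapshot(n); cv2.imwrite(f"pics/{n}0.png",p); np.save(f"{n}0.npy",d); m=camera_model(n); print(m)
print(get_obs())
E
```

```text
{'fx': 450.17856191257044, 'fy': 450.17856191257044, 'cx': 326.4943657238031, 'cy': 197.32279869815875, 'k1': -0.016489216191336364, 'world_to_cam': array([[ 0.02303112, -0.99972626, -0.00412081, -0.14127449],
       [-0.98783855, -0.02212288, -0.15390117,  0.52158048],
       [ 0.15376788,  0.00761522, -0.98807765,  1.35873453],
       [ 0.        ,  0.        ,  0.        ,  1.        ]])}
{'fx': 488.7083845208422, 'fy': 488.7083845208422, 'cx': 321.5001727904923, 'cy': 199.09249830819775, 'k1': -0.1188803238672153, 'world_to_cam': array([[-0.90452727, -0.4261601 , -0.01476473,  0.41841944],
       [-0.14622371,  0.34251435, -0.92806387,  0.22863966],
       [ 0.40056092, -0.83730012, -0.37212827,  1.62785131],
       [ 0.        ,  0.        ,  0.        ,  1.        ]])}
{'clock': 0.1, 'joint_pos': array([ 9.17370349e+01,  2.05865070e+01,  6.38795797e-01, -1.97033261e-02,
       -7.01363605e+01, -1.65064067e+01]), 'qvel': array([-0.00328681, -0.00312246,  0.13974686,  0.01599801,  0.05979275,
       -0.03595706]), 'tau': array([-9.81662524e-04, -5.84165955e+01,  2.93752903e+01,  7.01545671e+00,
        1.01550415e-02, -6.05076070e-05]), 'tool_pos': array([0.17199061, 0.65228519, 0.24471775]), 'orientation': array([ 1.79914130e+02, -6.12907144e-03, -1.47760757e+01]), 'force': array([ 0.07719618, -0.31970675,  0.69870383]), 'moment': array([ 0.00302676, -0.03532099,  0.00042229]), 'gripper_force': 0.0, 'opening': 0.08747097917328864}
```

View pics/top0.png

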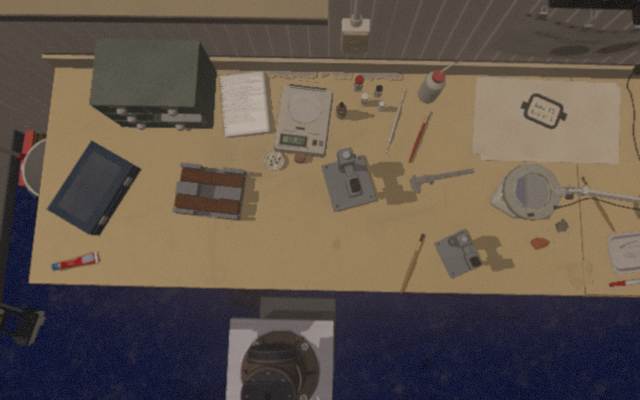

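View pics/side0.png

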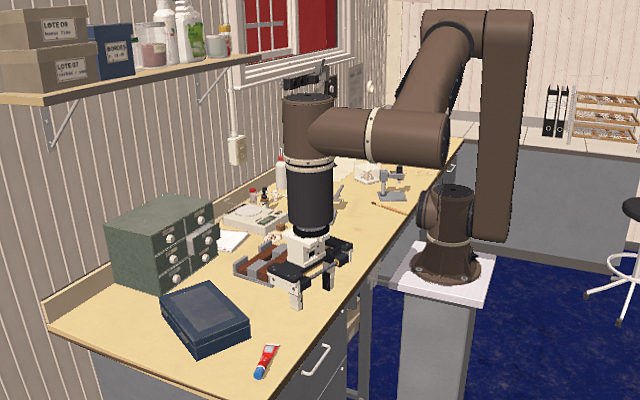

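The top view shows the rack at (210,192), with two dark bars at rows ~178 and ~204. Gauge candidates are the larger one at (349,182) and the smaller look-alike at (460,253). The petri is at (274,160), the lump at (302,157) and the calliper at (442,180). The side view shows the rack at (265,262), with the arm partly hiding it. Next I'll take a close crop and measure depths.

```bash
cat > h.py <<'E'
from plant import *
import cv2,numpy as np
def cam(n):
    m=camera_model(n); return m,np.array(m["world_to_cam"])
def rays(n,uv):
    m,T=cam(n); uv=np.asarray(uv,float).reshape(-1,2)
    d=(uv-[m["cx"],m["cy"]])/[m["fx"],m["fy"]]; s=d.copy()
    for _ in range(8): s=d/(1+m["k1"]*(s**2).sum(1,keepdims=True))
    return np.c_[s,np.ones(len(s))],T
def onplane(n,uv,z):
    r,T=rays(n,uv); R=T[:3,:3]; c=-R.T@T[:3,3]; w=r@R
    return c+w*((z-c[2])/w[:,2])[:,None]
def withdepth(n,uv,d):
    r,T=rays(n,uv); return (r*np.asarray(d).reshape(-1,1)-T[:3,3])@T[:3,:3]
def proj(n,P):
    m,T=cam(n); p=np.atleast_2d(P)@T[:3,:3].T+T[:3,3]; s=p[:,:2]/p[:,2:]
    s=s*(1+m["k1"]*(s**2).sum(1,keepdims=True)); return s*[m["fx"],m["fy"]]+[m["cx"],m["cy"]]
def cloud(n,d):
    v,u=np.mgrid[:400,:640]; P=withdepth(n,np.c_[u.ravel(),v.ravel()],d.ravel()).reshape(400,640,3); P[d==0]=np.nan; return P
E
python3 - <<'E'
from h import *
p=cv2.imread("pics/top0.png"); d=np.load("top0.npy"); P=cloud("top",d)
a=cv2.resize(p[150:230,160:260],None,fx=4,fy=4,interpolation=cv2.INTER_CUBIC)
b=cv2.resize(p[140:220,310:410],None,fx=4,fy=4,interpolation=cv2.INTER_CUBIC)
cv2.imwrite("pics/crop0.png",np.hstack([a,b]))
for u in (190,210,235): print(u,[(v,*np.round(P[v,u]*1000).astype(int)) for v in range(160,224,3)])
print(P[150:230,160:260,2].min())
hsv=cv2.cvtColor(p,cv2.COLOR_BGR2HSV)
print(hsv[178,195],hsv[204,195],hsv[190,345],p[190,345])
# gauge heights
for v in range(146,214,4): print(v,np.round(P[v,320:384:4,2]*1000).astype(object))
E
```

```text
190 [(160, np.int64(643), np.int64(316), np.int64(2)), (163, np.int64(632), np.int64(315), np.int64(5)), (166, np.int64(613), np.int64(300), np.int64(48)), (169, np.int64(609), np.int64(308), np.int64(22)), (172, np.int64(597), np.int64(304), np.int64(33)), (175, np.int64(587), np.int64(302), np.int64(35)), (178, np.int64(578), np.int64(302), np.int64(34)), (181, np.int64(569), np.int64(303), np.int64(29)), (184, np.int64(556), np.int64(297), np.int64(45)), (187, np.int64(547), np.int64(297), np.int64(44)), (190, np.int64(538), np.int64(297), np.int64(43)), (193, np.int64(528), np.int64(295), np.int64(47)), (196, np.int64(518), np.int64(294), np.int64(47)), (199, np.int64(509), np.int64(293), np.int64(48)), (202, np.int64(499), np.int64(292), np.int64(48)), (205, np.int64(490), np.int64(291), np.int64(51)), (208, np.int64(482), np.int64(293), np.int64(41)), (211, np.int64(472), np.int64(292), np.int64(44)), (214, np.int64(465), np.int64(297), np.int64(25)), (217, np.int64(458), np.int64(305), np.int64(-3)), (220, np.int64(448), np.int64(303), np.int64(0)), (223, np.int64(439), np.int
[... 3059 characters left out ...]
 15.0 11.0 14.0 2.0
 -7.0 -6.0]
182 [-1.0 -4.0 15.0 nan 16.0 14.0 14.0 148.0 183.0 186.0 13.0 15.0 11.0 -4.0
 -4.0 -3.0]
186 [-1.0 4.0 11.0 nan 8.0 18.0 13.0 148.0 185.0 183.0 149.0 12.0 10.0 16.0
 -4.0 -1.0]
190 [1.0 -3.0 14.0 15.0 3.0 14.0 14.0 138.0 173.0 178.0 144.0 16.0 13.0 14.0
 4.0 -5.0]
194 [-2.0 4.0 -4.0 9.0 14.0 18.0 10.0 9.0 144.0 147.0 140.0 11.0 9.0 13.0 6.0
 -3.0]
198 [4.0 -1.0 -1.0 9.0 11.0 17.0 11.0 12.0 11.0 11.0 13.0 9.0 11.0 14.0 3.0
 -1.0]
202 [-1.0 -3.0 -1.0 14.0 18.0 11.0 9.0 13.0 14.0 10.0 11.0 14.0 7.0 2.0 -1.0
 0.0]
206 [-7.0 0.0 3.0 1.0 15.0 13.0 13.0 10.0 18.0 3.0 -0.0 2.0 2.0 -2.0 3.0 3.0]
210 [-3.0 2.0 2.0 -3.0 12.0 3.0 3.0 4.0 -1.0 1.0 5.0 7.0 -0.0 0.0 3.0 0.0]
```

View pics/crop0.png

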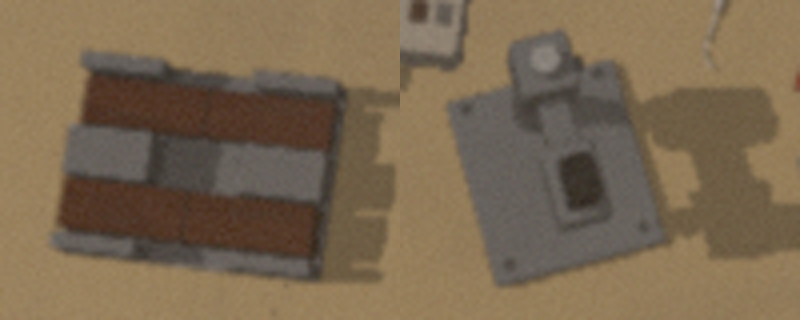

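The crop confirms it. The near bar (lower, crop (190,212)) has its top at ~46 mm, so it is the thick one. The far bar's top is at ~32 mm, so it is the thin one. The large gauge has its column at the top of the crop and the black handle at crop (580,180). Next I'll work out poses.

```bash
cat > m.py <<'E'
from h import *
def bar(p,z,box,n="top"):
    hsv=cv2.cvtColor(p,cv2.COLOR_BGR2HSV); m=((hsv[...,0]<16)&(hsv[...,1]>110)&(hsv[...,2]<125)).astype(np.uint8)
    k=np.zeros_like(m); u0,u1,v0,v1=box; k[v0:v1,u0:u1]=m[v0:v1,u0:u1]; k=cv2.morphologyEx(k,cv2.MORPH_CLOSE,np.ones((3,3)))
    cs=sorted(cv2.findContours(k,0,1)[0],key=cv2.contourArea)[::-1][:2]; out=[]
    for c in cs:
        q=onplane(n,c[:,0],z)[:,:2]*1000; r=cv2.minAreaRect(q.astype(np.float32)); b=cv2.boxPoints(r)
        e=max(((b[1]-b[0]),(b[2]-b[1])),key=np.linalg.norm); yaw=np.degrees(np.arctan2(-e[0],e[1]))
        if yaw>90:yaw-=180
        if yaw<-90:yaw+=180
        out.append((cv2.contourArea(c),np.round(r[0],1),np.round(r[1],1),round(float(yaw),1)))
    return out
E
python3 - <<'E'
from m import *
p=cv2.imread("pics/top0.png"); d=np.load("top0.npy"); P=cloud("top",d)
for r in bar(p,.046,(165,255,155,225)): print("bar z46",r)
for r in bar(p,.032,(165,255,155,225)): print("bar z32",r)
# gauge base: height band points
v,u=np.mgrid[:400,:640]; box=(u>312)&(u<385)&(v>140)&(v<220)
hsv=cv2.cvtColor(p,cv2.COLOR_BGR2HSV); grey=(hsv[...,1]<70)
m=(box&grey&(u-0>0)).astype(np.uint8); m[:158,:332]=0
m=cv2.morphologyEx(m,cv2.MORPH_OPEN,np.ones((3,3)))
cs=max(cv2.findContours(m,0,1)[0],key=cv2.contourArea)
# remove high structure: keep contour points not near head/column
Q=onplane("top",cs[:,0],.012)[:,:2]*1000
z=cv2.dilate(np.nan_to_num(P[...,2]).astype(np.float32),np.ones((5,5)))
keep=np.array([z[b,a]<.05 for a,b in cs[:,0]])
r=cv2.minAreaRect(Q[keep].astype(np.float32)); print("base",r,np.round(cv2.boxPoints(r)))
H=box&(P[...,2]>.165)&(v>170); blk=box&(hsv[...,2]<75)&(v>165)
print("handle z",np.nanmedian(P[H][:,2]),np.nanmedian(P[H],0),H.sum())
c=max(cv2.findContours(blk.astype(np.uint8),0,1)[0],key=cv2.contourArea); q=onplane("top",c[:,0],.185)[:,:2]*1000
print("black",cv2.minAreaRect(q.astype(np.float32)),cv2.contourArea(c), np.nanmedian(P[blk],0))
hd=box&(abs(P[...,2]-.145)<.012)
c=max(cv2.findContours(hd.astype(np.uint8),0,1)[0],key=cv2.contourArea); print("head",cv2.minAreaRect((onplane("top",c[:,0],.146)[:,:2]*1000).astype(np.float32)))
col=box&(hsv[...,2]>140)&(hsv[...,1]<60)&(v<168)&(u>338)
print("coltop",onplane("top",np.c_[u[col],v[col]],.175).mean(0),col.sum())
for n,b in(("petri",(262,287,148,172)),):pass
for uv in((274,160),(302,157),(442,180)): print(onplane("top",uv,.01))
E
```

```text
bar z46 (713.5, array([495.3, 241.3]), array([201.7,  38.8]), -5.5)
bar z46 (642.0, array([577.5, 231.1]), array([196.8,  37.5]), -5.4)
bar z32 (713.5, array([497.2, 245.2]), array([203.7,  39.2]), -5.5)
bar z32 (642.0, array([580.2, 234.9]), array([198.8,  37.9]), -5.4)
base ((578.2608642578125, -197.94158935546875), (154.54092407226562, 140.0010223388672), 16.639219284057617) [[ 484. -153.]
 [ 524. -287.]
 [ 672. -243.]
 [ 632. -109.]]
handle z 0.1840900134706016 [ 0.54132607 -0.20831933  0.18409001] 112
black ((539.460693359375, -209.47573852539062), (38.46372604370117, 26.165508270263672), 16.58112335205078) 101.5 [ 0.54181711 -0.20899604  0.18338604]
head ((563.8030395507812, -200.25547790527344), (101.03660583496094, 43.16183090209961), 15.868950843811035)
coltop [ 0.62383261 -0.18316355  0.175     ] 1
[[0.64711532 0.04258475 0.01      ]]
[[ 0.65898636 -0.04725169  0.01      ]]
[[ 0.59358112 -0.49672483  0.01      ]]
```

play_rows(deltas=[[0.0375,-0.0475,0,0,0,-0.0448],[0.0375,-0.0475,0,0,0,-0.0448],[0.0375,-0.0475,0,0,0,-0.0448],[0.0375,-0.0475,0,0,0,-0.0448],[0.0375,-0.0475,0,0,0,-0.0448],[0.0375,-0.0475,0,0,0,-0.0448],[0.0375,-0.0475,0,0,0,-0.0448],[0.0375,-0.0475,0,0,0,-0.0448],[0.0375,-0.0475,0,0,0,-0.0448],[0.0375,-0.0475,0,0,0,-0.0448]], gripper=0.36)

```text
clock: 1.1
tool_pos: [0.4728, 0.2708, 0.2455]
orientation: [180.0, 0.0, -95.7]
force: [0.4, 0.6, 0.1]
opening: 0.0596
gripper_force: 0.0
```

play_rows(deltas=[[0.0141,-0.0184,-0.04,0,0,0.0005],[0.0141,-0.0184,-0.04,0,0,0.0005],[0,0,-0.04,0,0,0],[0,0,-0.04,0,0,0],[0,0,0,0,0,0],[0,0,0,0,0,0]])

```text
clock: 1.7
tool_pos: [0.4947, 0.2431, 0.1178]
orientation: [180.0, -0.1, -95.2]
force: [0.5, 0.3, 0.7]
opening: 0.0597
gripper_force: 0.0
```

Run:
```python
from m import *
p,d=snapshot("side"); print(get_obs()["tool_pos"])
c=proj("side",[[.495,.241,.046]])[0].astype(int); print(c)
cv2.imwrite("pics/s1.png",cv2.resize(p[c[1]-70:c[1]+50,c[0]-80:c[0]+80],None,fx=4,fy=4))
```

```text
[0.49531295 0.24379132 0.11881111]
[281 258]
```

View pics/s1.png

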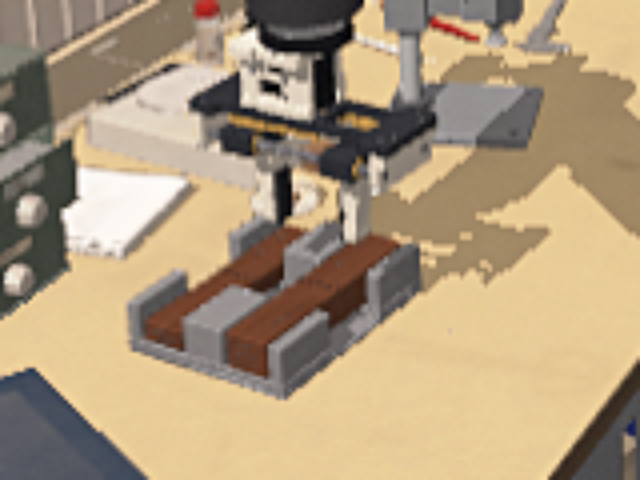

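The fingers straddle the near bar's line (crop (280,200) and (350,210)), still above it. The near bar is flush with the walls and the far one is sunk, so the choice of thick bar holds. Descending.

play_rows(deltas=[[0,-0.001,-0.037,0,0,0],[0,-0.001,-0.037,0,0,0],[0,0,-0.02,0,0,0],[0,0,-0.016,0,0,0],[0,0,0,0,0,0],[0,0,0,0,0,0]])

```text
clock: 2.35
tool_pos: [0.4954, 0.2424, 0.0308]
orientation: [-179.9, 0.1, -95.2]
force: [0.2, -0.7, 0.3]
opening: 0.0595
gripper_force: 0.0
```

play_rows(deltas=[[0,0,0,0,0,0],[0,0,0,0,0,0],[0,0,0,0,0,0],[0,0,0,0,0,0],[0,0,0,0,0,0]], gripper=-1)

```text
clock: 2.85
tool_pos: [0.4953, 0.2421, 0.0304]
orientation: [-179.9, 0.1, -95.2]
force: [-1.0, 0.2, 5.9]
opening: 0.04
gripper_force: 30.0
```

play_rows(deltas=[[0,0,0.015,0,0,0],[0,0,0.03,0,0,0],[0,0,0.04,0,0,0],[0,0,0.035,0,0,0],[0,0,0,0,0,0]])

```text
clock: 3.35
tool_pos: [0.4963, 0.243, 0.1301]
orientation: [-179.7, 0.3, -95.2]
force: [0.9, -0.3, -1.4]
opening: 0.0399
gripper_force: 30.0
```

play_rows(deltas=[[-0.002,-0.03,0,0,0,0.0121],[-0.002,-0.03,0,0,0,0.0121],[-0.002,-0.03,0,0,0,0.0121],[-0.002,-0.03,0,0,0,0.0121],[-0.002,-0.03,0,0,0,0.0121],[-0.002,-0.03,0,0,0,0.0121],[-0.002,-0.03,0,0,0,0.0121],[-0.002,-0.03,0,0,0,0.0121],[-0.002,-0.03,0,0,0,0.0121],[-0.001,-0.02,0,0,0,0.0121]])

```text
clock: 4.35
tool_pos: [0.4784, 0.0081, 0.1254]
orientation: [179.9, 0.0, -73.4]
force: [-0.2, 0.2, -1.5]
opening: 0.0399
gripper_force: 30.0
```

play_rows(deltas=[[0,0,-0.035,0,0,0],[0,0,-0.04,0,0,0],[0,0,-0.035,0,0,0],[0,0,-0.01,0,0,0],[0,0,0,0,0,0],[0,0,0,0,0,0]])

```text
clock: 4.95
tool_pos: [0.48, 0.0099, 0.0304]
orientation: [-180.0, -0.0, -73.4]
force: [0.2, -0.2, -1.3]
opening: 0.0401
gripper_force: 30.0
```

play_rows(deltas=[[0,0,-0.006,0,0,0],[0,0,-0.0055,0,0,0],[0,0,0,0,0,0],[0,0,0,0,0,0]])

```text
clock: 5.35
tool_pos: [0.4795, 0.0097, 0.0205]
orientation: [-180.0, 0.0, -73.4]
force: [-0.1, -0.5, -1.4]
opening: 0.0398
gripper_force: 30.0
```

play_rows(deltas=[[0,0,0,0,0,0],[0,0,0,0,0,0],[0,0,0,0,0,0],[0,0,0,0,0,0],[0,0,0,0,0,0],[0,0,0,0,0,0]], gripper=0.36)

```text
clock: 5.95
tool_pos: [0.4794, 0.0096, 0.0204]
orientation: [180.0, -0.0, -73.4]
force: [0.6, 0.5, -0.4]
opening: 0.0598
gripper_force: 0.0
```

play_rows(deltas=[[0,0,0.04,0,0,0],[0,0,0.05,0,0,0],[-0.01,0.05,0.03,0,0,0],[-0.01,0.05,0,0,0,0],[0,0.06,0,0,0,0],[0,0.06,0,0,0,0],[0,0.06,0,0,0,0],[0,0,0,0,0,0],[0,0,0,0,0,0]])

```text
clock: 6.85
tool_pos: [0.463, 0.2346, 0.116]
orientation: [180.0, -0.0, -73.3]
force: [-0.2, -0.0, 0.7]
opening: 0.0596
gripper_force: 0.0
```

Run:
```python
from m import *
p,d=snapshot("top"); cv2.imwrite("pics/t2.png",p); P=cloud("top",d)
for r in bar(p,.034,(250,345,150,260)): print(r)
for r in bar(p,.032,(165,255,155,225)): print("thin",r)
print(np.round(get_obs()["tool_pos"],4))
cv2.imwrite("pics/t2c.png",cv2.resize(p[140:260,160:400],None,fx=3,fy=3))
```

```text
(682.5, array([476.7,  10.9]), array([ 41.2, 195.6]), 15.8)
(28.5, array([649.6, -39.4]), array([19.5, 25.4]), 1.3)
thin (455.0, array([579.9, 234.4]), array([197.7,  38.4]), -5.6)
thin (36.5, array([454.2, 100.5]), array([34.6, 12.5]), -87.3)
[0.463  0.2336 0.116 ]
```

View pics/t2c.png

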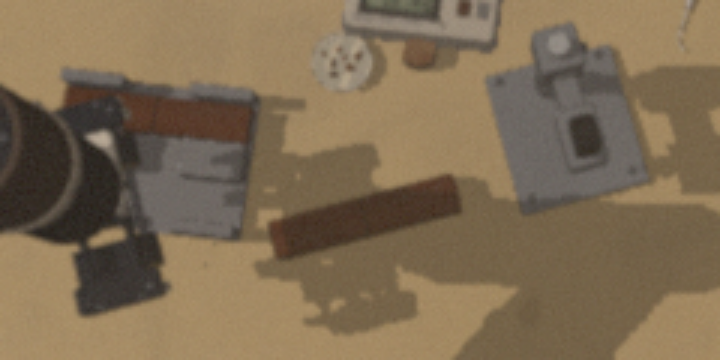

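The top view shows the thick bar flat on the bench at crop (365,217), between rack and gauge, with its line at mid-length. The thin bar is still in the rack. Next I'll regrip 72 mm from its centre toward the rack-side end.

play_rows(deltas=[[-0.002,-0.05,0,0,0,0],[-0.002,-0.05,0,0,0,0],[-0.002,-0.05,0,0,0,0],[0,-0.0415,0,0,0,0],[0,0,-0.04,0,0,0],[0,0,-0.04,0,0,0],[0,0,-0.027,0,0,0],[0,0,-0.01,0,0,0],[0,0,0,0,0,0],[0,0,0,0,0,0]])

```text
clock: 7.9
tool_pos: [0.4591, 0.0803, 0.0235]
orientation: [-180.0, 0.0, -73.5]
force: [1.0, 0.4, -0.5]
opening: 0.0593
gripper_force: 0.0
```

play_rows(deltas=[[0,0,0,0,0,0],[0,0,0,0,0,0],[0,0,0,0,0,0],[0,0,0,0,0,0],[0,0,0,0,0,0]], gripper=-1)

```text
clock: 8.4
tool_pos: [0.459, 0.0807, 0.0234]
orientation: [-179.9, 0.0, -73.4]
force: [-2.1, 0.4, 7.8]
opening: 0.0397
gripper_force: 30.0
```

play_rows(deltas=[[0,0,0.01,0,0,0],[0,0,0.02,0,0,0],[0,0,0,0,0,0],[0,0,0,0,0,0]])

```text
clock: 8.8
tool_pos: [0.4588, 0.0806, 0.047]
orientation: [-179.9, 0.0, -73.5]
force: [-0.7, 0.5, -0.9]
opening: 0.0397
gripper_force: 30.0
```

Run:
```python
from m import *
o=get_obs(); print(np.round(o["tool_pos"],4),o["orientation"])
p,d=snapshot("top"); P=cloud("top",d)
for n in("top",):
  for s in(-20,20,40,50,60,70,80,85):
    c=o["tool_pos"]+np.array([.286,-.958,0])*(.072+s/1000); c[2]=.058
    u,v=proj("top",c)[0].round().astype(int); print(s,np.round(np.nanmedian(P[v-2:v+3,u-2:u+3].reshape(-1,3),0),4))
```

```text
[0.4588 0.0806 0.047 ] [-1.79940399e+02  2.70104172e-02 -7.34559055e+01]
-20 [0.473  0.0294 0.0579]
20 [ 0.4863 -0.0064  0.0572]
40 [ 0.4895 -0.0278  0.058 ]
50 [ 0.4929 -0.0369  0.0579]
60 [ 0.4965 -0.046   0.0584]
70 [ 0.4996 -0.0546  0.0571]
80 [ 0.5027 -0.0643  0.058 ]
85 [ 0.5026 -0.0701  0.0583]
```

play_rows(deltas=[[0.0112,-0.0394,0,0,0,0],[0.0112,-0.0394,0,0,0,0],[0.0112,-0.0394,0,0,0,0],[0.0112,-0.0394,0,0,0,0],[0.0112,-0.0394,0,0,0,0],[0.0112,-0.0394,0,0,0,0],[0.0112,-0.0394,0,0,0,0],[0,0,0,0,0,0],[0,0,0,0,0,0]])

```text
clock: 9.75
tool_pos: [0.5206, -0.141, 0.0457]
orientation: [179.9, 0.0, -73.6]
force: [0.7, 0.8, -1.2]
opening: 0.0397
gripper_force: 30.0
```

play_rows(deltas=[[0,0,-0.009,0,0,0],[0,0,-0.0035,0,0,0],[0,0,0,0,0,0],[0,0,0,0,0,0]])

```text
clock: 10.15
tool_pos: [0.5213, -0.1396, 0.0366]
orientation: [180.0, 0.0, -73.4]
force: [0.2, -0.1, -0.3]
opening: 0.0402
gripper_force: 30.0
```

Run:
```python
from m import *
o=get_obs(); print(np.round(o["tool_pos"],4),o["orientation"],o["force"])
p,d=snapshot("top"); q,e=snapshot("side")
a=cv2.resize(p[140:220,310:410],(400,320)); c=proj("side",[[.542,-.209,.05]])[0].astype(int); print(c)
b=cv2.resize(q[c[1]-40:c[1]+40,c[0]-50:c[0]+50],(400,320)); cv2.imwrite("pics/c3.png",np.hstack([a,b]))
for r in bar(p,.048,(310,400,150,230)): print(r)
```

```text
[ 0.5213 -0.1396  0.0366] [ 1.79976730e+02  3.10910903e-03 -7.33863087e+01] [ 0.22084065 -0.14592118 -0.3096164 ]
[325 206]
(208.5, array([ 555.7, -260.8]), array([38.8, 86.8]), 14.9)
(11.0, array([ 522. , -192.1]), array([13.1, 15.5]), 46.5)
```

View pics/c3.png

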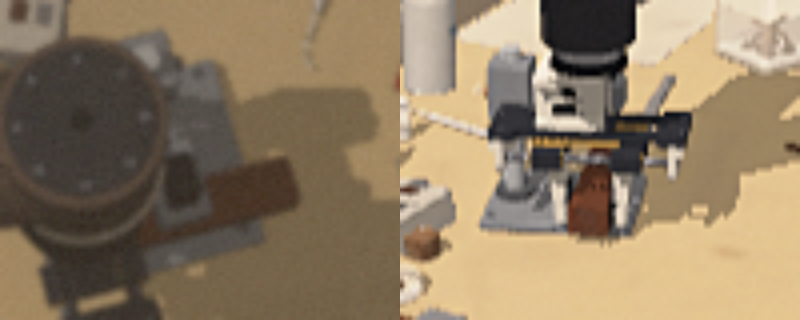

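The bar lies along the base under the head (top crop (250,200), side crop (595,200)), and its centre is within ~3 mm of the foot axis. Releasing, then backing off along the bar.

play_rows(deltas=[[0,0,-0.0005,0,0,0],[0,0,0,0,0,0],[0,0,0,0,0,0],[0,0,0,0,0,0],[0,0,0,0,0,0],[0,0,0,0,0,0]], gripper=0.36)

```text
clock: 10.85
tool_pos: [0.5214, -0.1403, 0.0364]
orientation: [-180.0, -0.0, -73.5]
force: [-0.2, 0.3, -0.1]
opening: 0.0595
gripper_force: 0.0
```

play_rows(deltas=[[-0.007,0.024,0,0,0,0],[-0.0145,0.048,0,0,0,0],[-0.0145,0.048,0.02,0,0,0],[0,0,0.06,0,0,0],[0,0,0.06,0,0,0],[0,0,0.06,0,0,0],[0,0,0.04,0,0,0],[0,0.05,0,0,0,0],[0,0.05,0,0,0,0],[0,0,0,0,0,0]], gripper=-1)

```text
clock: 11.85
tool_pos: [0.4929, 0.0388, 0.2289]
orientation: [-179.9, 0.0, -73.3]
force: [-0.1, -0.5, 0.1]
opening: 0.0006
gripper_force: 0.0
```

Run:
```python
from m import *
o=get_obs(); print(np.round(o["tool_pos"],4),o["orientation"],o["opening"])
p,d=snapshot("top"); q,e=snapshot("side"); P=cloud("top",d)
a=cv2.resize(p[140:220,310:410],(400,320)); c=proj("side",[[.542,-.209,.09]])[0].astype(int)
b=cv2.resize(q[c[1]-40:c[1]+40,c[0]-50:c[0]+50],(400,320)); cv2.imwrite("pics/c4.png",np.hstack([a,b]))
for r in bar(p,.046,(310,400,150,230)): print(r)
v,u=np.mgrid[:400,:640]; H=(u>335)&(u<370)&(v>165)&(v<205)&(P[...,2]>.168)
print("handle",np.nanmedian(P[H],0),H.sum())
```

```text
[0.4929 0.0388 0.2289] [-1.79896343e+02  3.93988343e-02 -7.33018022e+01] 0.0006013420189414532
(277.0, array([ 525.9, -159. ]), array([37.1, 93.8]), 15.4)
(209.0, array([ 557.6, -267.7]), array([37.3, 75.4]), 15.4)
handle [ 0.54117453 -0.20911428  0.18378473] 109
```

View pics/c4.png

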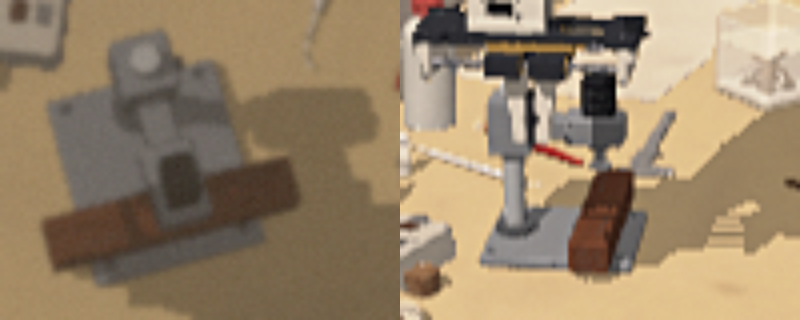

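Side crop: the bar is flat on the base, the foot is clear above it and the handle is at (600,92). In the top view the bar ends average to centre (0.540,-0.209), which is under the foot. Next I'll move over the handle with the fingers shut.

play_rows(deltas=[[0.0087,-0.0443,0,0,0,0],[0.0087,-0.0443,0,0,0,0],[0.0087,-0.0443,0,0,0,0],[0.0087,-0.0443,0,0,0,0],[0.0087,-0.0443,0,0,0,0],[0.0087,-0.0443,0,0,0,0],[0.0087,-0.0443,0,0,0,0],[0,0,0,0,0,0],[0,0,0,0,0,0]])

```text
clock: 12.85
tool_pos: [0.5405, -0.214, 0.2276]
orientation: [179.9, 0.0, -73.6]
force: [-0.7, 0.5, -0.8]
opening: 0.0006
gripper_force: 0.0
```

play_rows(deltas=[[0,0,-0.012,0,0,0],[0,0,-0.012,0,0,0],[0,0,-0.007,0,0,0],[0,0,-0.005,0,0,0],[0,0,0,0,0,0]])

```text
clock: 13.35
tool_pos: [0.541, -0.2116, 0.199]
orientation: [180.0, 0.0, -73.4]
force: [0.2, -0.0, -0.6]
opening: 0.0005
gripper_force: 0.0
```

play_rows(deltas=[[0,0,-0.004,0,0,0],[0,0,-0.004,0,0,0],[0,0,-0.004,0,0,0],[0,0,0,0,0,0]])

```text
clock: 13.75
tool_pos: [0.5414, -0.2119, 0.19]
orientation: [-180.0, 0.0, -73.4]
force: [-0.7, 1.3, 1.6]
opening: 0.0005
gripper_force: 0.9
```

Run:
```python
from m import *
o=get_obs(); print(np.round(o["tool_pos"],4),o["force"])
q,e=snapshot("side")
t=o["tool_pos"].copy(); t[2]-=.019; print("tip px",proj("side",t))
c=proj("side",[[.542,-.209,.12]])[0].astype(int); print(c)
cv2.imwrite("pics/s5.png",cv2.resize(q[c[1]-45:c[1]+45,c[0]-50:c[0]+50],(660,594)))
```

```text
[ 0.5414 -0.2119  0.19  ] [-0.71320413  1.27651576  1.55727339]
tip px [[325.61334874 178.69389613]]
[325 190]
```

View pics/s5.png

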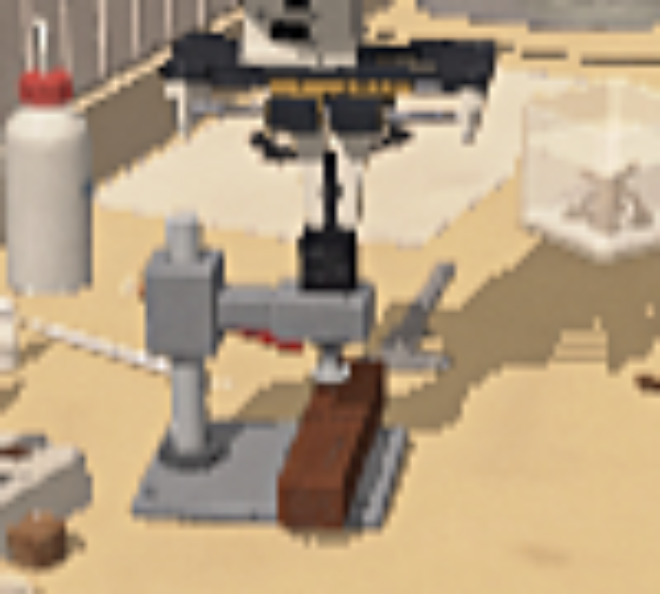

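The side view shows the finger tips on the black handle (crop (328,235)). The carriage is already lowered somewhat, and the foot is still above the bar at (333,370). Continuing gently to just above first contact.

play_rows(deltas=[[0,0,-0.006,0,0,0],[0,0,-0.006,0,0,0],[0,0,-0.006,0,0,0],[0,0,-0.005,0,0,0],[0,0,-0.004,0,0,0],[0,0,0,0,0,0],[0,0,0,0,0,0]])

```text
clock: 14.5
tool_pos: [0.5415, -0.2122, 0.1683]
orientation: [-180.0, -0.0, -73.4]
force: [0.2, 0.6, 0.8]
opening: 0.0006
gripper_force: 0.4
```

Run:
```python
from m import *
o=get_obs(); print(np.round(o["tool_pos"],4),o["force"])
q,e=snapshot("side"); P=cloud("side",e)
G=np.array([.5415,-.209]); c,s=np.cos(np.radians(16.6)),np.sin(np.radians(16.6))
X=P[...,:2]-G; gx=X[...,0]*c+X[...,1]*s; gy=-X[...,0]*s+X[...,1]*c
# head's side face seen: points at gy~+20, gx in -20..25
m=(abs(gx)<.024)&(abs(gy-.02)<.008)&(P[...,2]>.055)
z=P[...,2][m]; print("head zrange",np.percentile(z,[2,10,50,90,98]),m.sum())
v=q.max(2); blk=(v<60)&(abs(gx)<.02)&(abs(gy)<.02)&(P[...,2]>.08)&(P[...,2]<.2)
z=P[...,2][blk]; print("black z",np.percentile(z,[2,10,50,90,98]),blk.sum())
```

```text
[ 0.5415 -0.2122  0.1683] [0.19695389 0.55060162 0.84638634]
head zrange [0.08346559 0.09408774 0.24398505 0.31965177 0.33435436] 340
black z [0.11402005 0.11723232 0.13639678 0.17774727 0.19318735] 86
```

play_rows(deltas=[[0,0,-0.004,0,0,0],[0,0,-0.004,0,0,0],[0,0,-0.003,0,0,0],[0,0,-0.0025,0,0,0],[0,0,-0.002,0,0,0],[0,0,0,0,0,0],[0,0,0,0,0,0]])

```text
clock: 15.25
tool_pos: [0.5415, -0.2123, 0.1566]
orientation: [-180.0, -0.0, -73.4]
force: [-1.4, 3.1, 6.4]
opening: 0.0006
gripper_force: 3.4
```

play_rows(deltas=[[0,0,0.02,0,0,0],[0,0,0.05,0,0,0],[0,0,0.05,0,0,0],[0,0.05,0.01,0,0,0],[0,0.06,0,0,0,0],[0,0.06,0,0,0,0],[0,0.06,0,0,0,0],[0,0.06,0,0,0,0],[0,0,0,0,0,0]])

```text
clock: 16.15
tool_pos: [0.5415, 0.0242, 0.2598]
orientation: [-180.0, 0.0, -73.2]
force: [0.3, -0.7, -0.2]
opening: 0.0003
gripper_force: 0.0
```

Run:
```python
from m import *
o=get_obs(); print(np.round(o["tool_pos"],4))
G=np.array([.5415,-.209]); c,s=np.cos(np.radians(16.6)),np.sin(np.radians(16.6))
v,u=np.mgrid[:400,:640]; zs=[]
for i in range(4):
    p,d=snapshot("top"); P=cloud("top",d); X=P[...,:2]-G; gx=X[...,0]*c+X[...,1]*s; gy=-X[...,0]*s+X[...,1]*c
    H=(abs(gx)<.013)&(abs(gy)<.008)&(P[...,2]>.12); base=(gx<-.028)&(gx>-.036)&(abs(gy)<.06)
    zs.append([np.nanmean(P[H][:,2]),np.nanmedian(P[base][:,2])])
print("handle z, base z",np.mean(zs,0),H.sum(),"was 0.1838/0.1841 at start")
for r in bar(p,.046,(310,400,150,230)): print(r)
q,e=snapshot("side")
cc=proj("side",[[.542,-.209,.07]])[0].astype(int)
for zz in (.056,.060,.063,.067,.137): print(zz,(proj("side",[[.5415,-.209,zz]])[0]-cc+[20,25])*12)
cv2.imwrite("pics/s6.png",cv2.resize(q[cc[1]-25:cc[1]+25,cc[0]-20:cc[0]+30],(600,600),interpolation=cv2.INTER_NEAREST))
```

```text
[0.5415 0.0242 0.2598]
handle z, base z [0.13765624 0.01230827] 46 was 0.1838/0.1841 at start
(268.5, array([ 523.1, -153. ]), array([38.7, 78.7]), 14.4)
(227.0, array([ 557.2, -271.1]), array([37.5, 70.2]), 17.4)
0.056 [247.46109736 341.10162454]
0.06 [247.3248242  330.25960659]
0.063 [247.2224587 322.1173761]
0.067 [247.08575695 311.24677112]
0.137 [244.65349633 118.35609004]
```

View pics/s6.png

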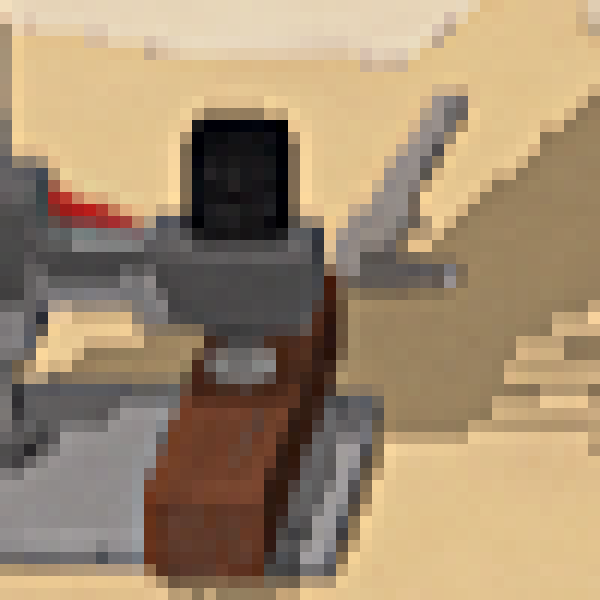

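The foot sits on the bar at (240,360) with the guide close above it. The handle top is at 137.7 mm by depth and 137.6 mm by tool, so the carriage value is ~0.050 and the foot is pressed back ~6.4 mm. The bar is still centred, so I'm handing in.

```bash
python3 -c "
from plant import *
print(close_job())"
```

```text
the job is handed in; nothing more can be done
None
```

I handed the job in with the thick sample flat on the larger gauge, its centre within about 3 mm of the foot's axis and the foot pressed back about 6.4 mm; the thin sample is still in the rack, the arm is clear, and no verdict came back.

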